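Seat the cover of a vial heater on its two locating pins

ROBOT

A 6-joint arm with a two-finger parallel gripper is mounted at the origin on the work surface. World frame = base frame: x ahead of the robot, y to its left, z up, the work surface at z = 0. Lengths are in m, angles in degrees, forces in N, time in s.
With the tool pointing down it reaches from about 0.3 to 0.75 m from the base axis. Payload 8.5 kg.
Tool frame: the origin (TCP) lies between the finger pads; the fingertips stand 22 mm ahead of it and the grasp point (between the pads) lies 3 mm ahead of it (env.nose_length is the distance from the TCP to the fingertips, in m); z points along the fingers, x is the direction in which the jaws open and shut, and the axes are right-handed (so a half turn about z gives the same grasp; the last joint's range is limited). The gripper opens to 85 mm and grips with 20 to 120 N. Pads are 22 mm wide; open, the fingers measure 114 mm over their backs; the gripper's body (76 mm by 85 mm) begins 54 mm behind the grasp point. The pads swing forward as they close: fully open they stand 13 mm farther back than shut.
Start: joints at [-83.497, 21.807, 74.336, -0, 83.858, -12.336], TCP at [0.178, -0.521, 0.253] pointing down, gripper open.
Joint ranges: [-178.18, 178.18], [-50.72, 133.34], [12.68, 142.11], [-81.47, 261.47], [9.98, 163.14], [-165.26, 165.26]. Speed limits (degrees/s): [136.94, 136.94, 180, 180, 180, 180].

INTERFACE

Orientations are given as a 3x3 rotation matrix whose columns are the frame's x, y, z axes.
In Python, from rig import env gives the robot as it stands.
- The arm moves only by the tool arm_command, never from a script. Its argument "steps" is a list of rows, each an object with "delta_pos": the shift along the world's x, y, z in mm, a list of three; "dr": the turn, a rotation vector about the world's x, y, z in degrees, a list of three. In form: [{"delta_pos": [dx, dy, dz], "dr": [wx, wy, wz]}, ...]. A call has 1 to 20 rows; each row shifts and turns the commanded pose from where the row before left it; what a row does not reach is not made up. A row lasts 1/10 s, in which the tool goes at most 50 mm and 8.59 degrees, less where a joint would pass 70% of its speed; a pose out of reach is approached as far as the arm can. A call with a gripper value outside its range is refused whole. "grip" is the opening, from 0 (shut) to 1 (fully open), set as the call begins (left out, the last holds). The fingers move at their own pace and stop on an object; "squeeze" is the grip in N (left out, the last holds). Time passes only in rows, so rows that do not move let the fingers close. It gives the time, the measured TCP pose, the force and the opening at its end, in the units of the state.
- env.observe(): the state, without advancing time (a new reading comes with each control period).
- env.get_image(name): name is "side" or "top" or "wrist"; returns the picture (420x560x3 uint8, blue, green, red); there is no depth.
- env.get_calibration(name): a dict with "fx", "fy", "cx", "cy" (pixels), "view" (4x4, takes a point from world to camera coordinates). Camera axes: x right, y up, looking along -z (the intrinsics and any distortion apply to the point x, -y, -z); pixel columns grow to the right and rows downward; lengths in m; the calibration is good to about 2 mm. A picture is of the moment at which its call begins: read the wrist's pose just before it. get_calibration takes no time and is no camera call; for the wrist camera it gives the pose at the moment of the call.
- env.close_job(): hands the job in, once; it reports no verdict.
The state is a dict: "time_s": time; "q": joint angles; "qvel": joint speeds; "joint_efforts": joint torques, N m; "position": TCP position; "tool_rot": TCP orientation; "ft_force": force on the tool from outside, world axes, zero at the start; "wrist_torque": the same for the moment, N m; "grip_width": finger opening in m.
Only numpy, scipy, OpenCV 4.12 (cv2) and the standard library are available. Lean on these libraries where they do the work, as an engineer would, in place of code of your own. Each camera call takes 0.05 s, during which the arm holds its last target. There are 200 camera calls.

TASK

Pick up the aluminium cover plate by its handle and lower it level over the two locating pins of the vial heater, either way round; the pins can be clamped anywhere along their short slots, so feel for them rather than forcing the plate. Press the cover gently down against the stiff sealing frame until it is fully home, flat on the heater's rim, then let go, and leave the bottle, jar and dish where they are.

Things in the scene. Friction and masses are not known exactly. Their poses are not given: they have to be found in the camera images.
- heater: Fixed vial heater: white housing 150 mm (its x) by 210 mm (its y), 70 mm high, under an aluminium top. A low sloped control panel, 65 mm high, juts out to 145 mm from the origin on its -x side. Origin: centre of the housing at bench height; z up. Seated home, the cover's origin lies 90 mm above this height; unpressed it rests on the sealing frame at 98 mm.
- seal_frame (a joint): Black frame 80 mm (x) by 100 mm (y), walls 8 mm, in the heater's pocket; value = metres pushed down. At 0 its top is 8 mm above the rim, at 0.008 level with it. Only stiff friction resists, about 14 N (more if pushed fast; at 10 mm/s about 15 N); no spring: it stays where left, and carries the cover's weight (at most 6.5 N) without sinking.
- frame_top (a point): centre of the sealing frame's top face
- cover: Loose flat aluminium cover plate, 110 mm (its x) by 170 mm (its y), 8 mm thick, about 0.4 to 0.65 kg with handle, lying on the bench. Origin: centre of its underside; z up. Symmetric: it fits the heater either way round, its y along the heater's y.
- handle (a point): Centre of the cover's black bridge handle, 43 mm above its underside: a bar 16 mm wide (cover's x), 90 mm long (cover's y), 22 mm high (32 to 54 mm above the underside), on two 12 mm posts at y = +36 and -36 mm. Grip the bar across its 16 mm width.
- amber_bottle: amber bottle, 68 mm wide, 150 mm high, standing; origin at the centre of its base; leave alone
- white_jar: white jar, 76 mm wide, 110 mm high, standing; origin at the centre of its base; leave alone
- steel_dish: shallow steel dish, 90 mm wide, 25 mm high; origin at the centre of its base; leave alone
- hole_a (a point): One of the cover's two through holes for the pins, 14.5 mm wide, plain lower edge; point at the underside, y = +66 mm, x = 0 in the cover's frame
- hole_b (a point): The other hole, same size, at y = -66 mm, x = 0 in the cover's frame
- rim (a point): Centre of the heater's flat aluminium rim, 90 mm high, 124 mm (x) by 184 mm (y), round a pocket of 84 by 104 mm with 12 white vial caps below rim level
- slot_left (a point): Middle of the dark slot, 36 mm long in the heater's x, in the rim at heater y = +66 mm. An upright steel pin 12 mm thick stands somewhere in it, up to 10 mm to either side of this point along the heater's x (y exact); where is new each time and not reported: see or feel it. Pin top 30 mm above the rim; top 7 mm taper to 6 mm thick. The pin does not give way.
- slot_right (a point): The same slot at heater y = -66 mm, with the second, equal pin. Both pins are on one stiff carriage: they always have the same heater x and stand 132 mm apart.
There are look-alikes about, which are no part of the job. Of the things shaped like the cover, the aluminium one is meant.

How it is judged:
By the outcome, as a careful person would: the job done as asked, in the order asked, and still so for the second after the job is handed in, with the robot touching nothing.
It also fails if it takes over 72 s, if anything falls off the work surface, if the arm or the gripper's body presses on something with over 40 N, if the wrist force passes 120 N, or if a joint passes its speed limit or range.

## Working session

There is one attempt and no reset: what is moved stays moved. The work goes in short steps, Python scripts to look and compute and a tool call to move; the robot and the scene stay as the last step left them, time stands still between calls to the robot, and variables do not carry over. Pictures are saved under pics/ and viewed, about 8 in all and at most 12, crops included, and the job is handed in when it is done.

Besides the shell and the picture viewer there is one more tool, called after "Call:" in YAML: its name, and indented under it one key for each argument. arm_command: Moves the arm, as the interface text tells. Its arguments: {"type":"object","properties":{"steps":{"type":"array"},"grip":{"type":"number"},"squeeze":{"type":"number"}},"required":["steps"]}

```bash
mkdir -p pics; ls; cat > h.py <<'E'
import numpy as np, cv2
from rig import env
def ray(c,u,v):
    if 'dist' in c: pass
    V=np.array(c['view']); R=V[:3,:3]; t=V[:3,3]
    d=np.array([(u-c['cx'])/c['fx'],-(v-c['cy'])/c['fy'],-1.])
    return -R.T@t, R.T@d
def onz(c,u,v,z):
    o,d=ray(c,u,v); return o+d*(z-o[2])/d[2]
def proj(c,p):
    V=np.array(c['view']); q=V[:3,:3]@np.array(p)+V[:3,3]
    return c['fx']*q[0]/-q[2]+c['cx'], c['fy']*-q[1]/-q[2]+c['cy']
def tri(rays):
    A=np.zeros((3,3));b=np.zeros(3)
    for o,d in rays:
        d=d/np.linalg.norm(d);P=np.eye(3)-np.outer(d,d);A+=P;b+=P@o
    p=np.linalg.solve(A,b)
    return p,[np.linalg.norm((np.eye(3)-np.outer(d,d)/(d@d))@(p-o)) for o,d in rays]
E
python3 - <<'E'
from h import *
ims=[]
for n in ['top','side','wrist']:
    im=env.get_image(n); cv2.imwrite(f'pics/{n}0.png',im); c=env.get_calibration(n); print(n,{k:(np.round(v,4).tolist()) for k,v in c.items()})
s=env.observe(); print(s['ft_force'],s['time_s'],np.round(s['tool_rot'],3).tolist(),env.nose_length)
E
```

```text
pics
top {'fx': 421.2372, 'fy': 421.2372, 'cx': 279.2429, 'cy': 202.4971, 'view': [[0.0174, -0.9998, -0.01, -0.0075], [0.9943, 0.0162, 0.1054, -0.5707], [-0.1052, -0.0118, 0.9944, -0.9263], [0.0, 0.0, 0.0, 1.0]]}
side {'fx': 429.997, 'fy': 429.997, 'cx': 279.6521, 'cy': 198.9386, 'view': [[0.9886, -0.1501, -0.0131, -0.5618], [0.1119, 0.6734, 0.7308, -0.1224], [-0.1009, -0.7239, 0.6825, -0.9293], [0.0, 0.0, 0.0, 1.0]]}
wrist {'fx': 313.0868, 'fy': 313.0868, 'cx': 278.3329, 'cy': 208.377, 'view': [[0.3234, -0.9463, -0.0003, -0.5503], [0.9083, 0.3105, -0.2803, 0.0381], [0.2654, 0.0904, 0.9599, -0.379], [0.0, 0.0, 0.0, 1.0]]}
[-0.00446555 -0.04777771 -0.36169879] 0.15 [[0.323, -0.946, -0.0], [-0.946, -0.323, 0.001], [-0.001, -0.0, -1.0]] 0.022
```

View pics/top0.png

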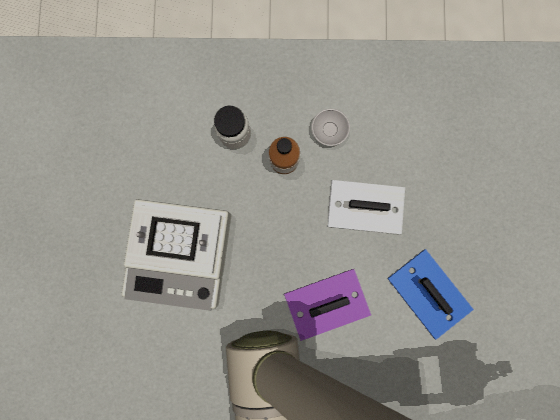

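View pics/side0.png

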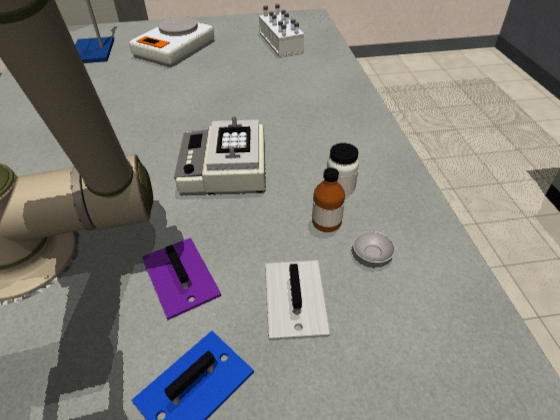

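The top view shows the aluminium cover (brushed grey-white) at about (367,207) with its handle from (349,205) to (391,207). The heater is at (175,240) with slots at (142,235) and (203,242). The side view shows the cover at (296,298) and the heater frame at (234,140). The purple and blue plates are look-alikes.

```bash
python3 - <<'E'
from h import *
T=cv2.imread('pics/top0.png');S=cv2.imread('pics/side0.png')
ct=env.get_calibration('top');cs=env.get_calibration('side')
def blob(im,x0,y0,x1,y1,th=50):
    g=im[y0:y1,x0:x1].max(2); m=(g<th).astype(np.uint8)
    n,l,st,c=cv2.connectedComponentsWithStats(m); i=1+np.argmax(st[1:,4])
    cn,_=cv2.findContours((l==i).astype(np.uint8),cv2.RETR_EXTERNAL,cv2.CHAIN_APPROX_NONE)
    r=cv2.minAreaRect(max(cn,key=len)+np.array([x0,y0]).astype(np.int32)); return r,cv2.boxPoints(r)
for nm,a,b in [('handle',(335,190,400,220),(283,258,310,318)),('frame',(143,212,203,266),(214,122,254,155))]:
    ra,ba=blob(T,*a);rb,bb=blob(S,*b)
    print(nm,np.round(ra[0],1),np.round(ra[1],1),np.round(rb[0],1),np.round(rb[1],1),ra[2],rb[2])
    p,e=tri([ray(ct,*ra[0]),ray(cs,*rb[0])]);print(' tri',np.round(p,4),np.round(e,4))
    z=.05 if nm=='handle' else .098
    P=np.array([onz(ct,*q,z)[:2] for q in ba]);print(' corners',np.round(P,3).tolist())
# plate by brightness
g=T[175:240,322:412].min(2);m=(g>165).astype(np.uint8)
cn,_=cv2.findContours(m,cv2.RETR_EXTERNAL,cv2.CHAIN_APPROX_NONE);cn=max(cn,key=cv2.contourArea)+np.array([322,175]).astype(np.int32)
P=np.array([onz(ct,*q,.008)[:2] for q in cn[:,0].astype(float)],np.float32);print('plate',cv2.minAreaRect(P))
cv2.imwrite('pics/a.png',np.vstack([cv2.resize(T[195:285,115:235],None,fx=3.3,fy=3.3,interpolation=2),cv2.resize(S[110:200,165:285],None,fx=3.3,fy=3.3,interpolation=2)])[:600])
E
```

```text
handle [368.9 205. ] [40.2  7.5] [294.9 286.2] [44.3  8.9] 5.710592269897461 83.2901611328125
 tri [ 0.5676 -0.1995  0.0376] [0.0001 0.0001]
 corners [[0.562, -0.152], [0.578, -0.154], [0.571, -0.242], [0.554, -0.24]]
frame [172.4 238.3] [48.5 37.7] [233. 139.] [32. 26.] 7.125016689300537 0.0
 tri [0.4849 0.2257 0.0911] [0.0004 0.0004]
 corners [[0.451, 0.278], [0.529, 0.272], [0.518, 0.17], [0.44, 0.176]]
plate ((0.567290723323822, -0.19979450106620789), (0.16973449289798737, 0.10986625403165817), 85.11380767822266)
```

View pics/a.png

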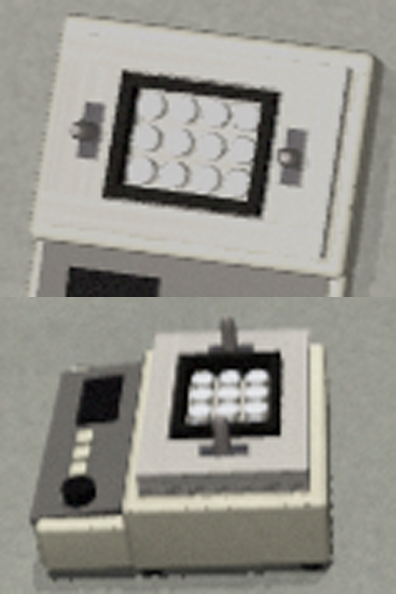

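Call:
arm_command:
  steps:
    - {"delta_pos": [20, 35, 0], "dr": [0, 0, 3.9]}
    - {"delta_pos": [20, 40, 0], "dr": [0, 0, 3.9]}
    - {"delta_pos": [20, 40, 0], "dr": [0, 0, 3.9]}
    - {"delta_pos": [20, 40, 0], "dr": [0, 0, 3.9]}
    - {"delta_pos": [20, 40, 0], "dr": [0, 0, 3.9]}
    - {"delta_pos": [20, 40, 0], "dr": [0, 0, 3.9]}
    - {"delta_pos": [20, 40, 0], "dr": [0, 0, 3.9]}
    - {"delta_pos": [20, 40, 0], "dr": [0, 0, 3.9]}
    - {"delta_pos": [20, 40, 0], "dr": [0, 0, 3.9]}
    - {"delta_pos": [20, 40, 0], "dr": [0, 0, 3.9]}
    - {"delta_pos": [20, 40, 0], "dr": [0, 0, 3.9]}
    - {"delta_pos": [20, 40, 0], "dr": [0, 0, 3.9]}
    - {"delta_pos": [20, 40, 0], "dr": [0, 0, 3.9]}
    - {"delta_pos": [20, 40, 0], "dr": [0, 0, 3.9]}
    - {"delta_pos": [15, 40, 0], "dr": [0, 0, 3.9]}
    - {"delta_pos": [10, 40, 0], "dr": [0, 0, 3.9]}
    - {"delta_pos": [0, 35, 0], "dr": [0, 0, 3]}
    - {"delta_pos": [0, 20, 0], "dr": [0, 0, 0]}
    - {"delta_pos": [0, 0, 0], "dr": [0, 0, 0]}
    - {"delta_pos": [0, 0, 0], "dr": [0, 0, 0]}

```text
time_s: 2.15
position: [0.4825, 0.1693, 0.2531]
tool_rot: [[0.995, -0.1, -0.001], [-0.1, -0.995, -0.0], [-0.0, 0.0, -1.0]]
ft_force: [0.4, 0.0, -0.1]
grip_width: 0.0853
```

```bash
cat > shot.py <<'E'
import sys,pickle
from h import *
n=sys.argv[1]; s=env.observe(); c=env.get_calibration('wrist'); im=env.get_image('wrist'); cv2.imwrite(f'pics/{n}.png',im); pickle.dump(c,open(f'{n}.pkl','wb'))
print(np.round(s['position'],4),np.round(s['tool_rot'],3).tolist(),s['time_s'],np.round(s['q'],1))
E
python3 shot.py w1
```

```text
[0.4825 0.1693 0.2531] [[0.995, -0.1, -0.001], [-0.1, -0.995, -0.0], [-0.0, 0.0, -1.0]] 2.15 [ 6.1 17.9 80.3 -0.  81.7 11.8]
```

View pics/w1.png

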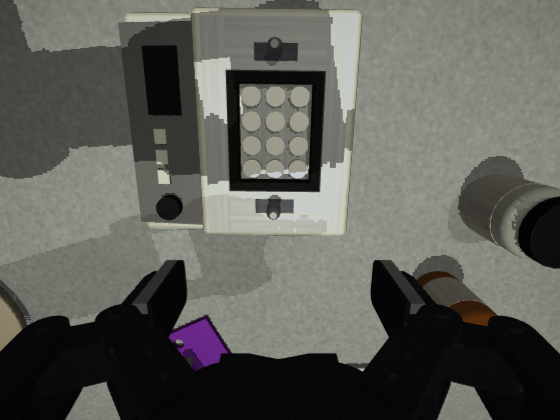

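The wrist view shows the frame at x 227–327 and y 70–191. The pins are near (274,44) and (273,208), close to the middle of their slots. I'll take a second view from 50 mm away.

Call:
arm_command:
  steps:
    - {"delta_pos": [25, 15, 0], "dr": [0, 0, 0]}
    - {"delta_pos": [25, 15, 0], "dr": [0, 0, 0]}
    - {"delta_pos": [0, 0, 0], "dr": [0, 0, 0]}
    - {"delta_pos": [0, 0, 0], "dr": [0, 0, 0]}

```text
time_s: 2.6
position: [0.5327, 0.1984, 0.2529]
tool_rot: [[0.995, -0.102, -0.001], [-0.102, -0.995, -0.0], [-0.001, 0.0, -1.0]]
ft_force: [-0.0, -0.1, -0.7]
grip_width: 0.0856
```

```bash
python3 shot.py w2; python3 - <<'E'
from h import *
import pickle
P={}
out=[]
for n in ['w1','w2']:
    im=cv2.imread(f'pics/{n}.png');c=pickle.load(open(f'{n}.pkl','rb'))
    ctr=np.array(proj(c,(.485,.226,.098))); 
    x0,y0=(ctr-[75,85]).astype(int); y0=max(y0,0)
    g=im[y0:y0+170,x0:x0+150].max(2); m=(g<45).astype(np.uint8)
    nn,l,st,cc=cv2.connectedComponentsWithStats(m)
    bl=[(i,st[i]) for i in range(1,nn) if st[i,4]>800]; print(n,ctr,[b[1].tolist() for b in bl])
    i=min(bl,key=lambda b:abs(b[1][0]+b[1][2]/2-75))[0]
    cn,_=cv2.findContours((l==i).astype(np.uint8),cv2.RETR_EXTERNAL,cv2.CHAIN_APPROX_NONE);cn=max(cn,key=len)+np.array([x0,y0]).astype(np.int32)
    r=cv2.minAreaRect(cn);P[n]=(c,r[0]); 
    W=np.array([onz(c,*q,.098)[:2] for q in cn[:,0].astype(float)],np.float32); print(' frame',r[0],cv2.minAreaRect(W))
    h=r[0]
    for sy in (1,-1):
        a=np.radians(-5.9); p=np.array([.484,.225,.105])+sy*.066*np.array([-np.sin(a),np.cos(a),0])
        u,v=map(int,proj(c,p)); cr=im[max(v-30,0):v+30,u-33:u+33]; print(n,sy,'crop origin',u-33,max(v-30,0)); out.append(cv2.resize(cr,(396,300) if cr.shape[0]*6>=300 else None,fx=6,fy=6) if 0 else cv2.copyMakeBorder(cv2.resize(cr,None,fx=5,fy=5,interpolation=2),0,300-5*cr.shape[0],0,0,cv2.BORDER_CONSTANT))
print(tri([ray(c,*p) for c,p in P.values()]))
cv2.imwrite('pics/b.png',np.vstack([np.hstack(out[:2]),np.hstack(out[2:])]))
E
```

```text
[0.5327 0.1984 0.2529] [[0.995, -0.102, -0.001], [-0.102, -0.995, -0.0], [-0.001, 0.0, -1.0]] 2.6 [ 8.5 23.7 71.3 -0.  85.  14.3]
w1 [275.96483849 133.06296316] [[26, 22, 99, 121, 4631]]
 frame (275.0, 130.0) ((0.48381203413009644, 0.22581270337104797), (0.10031669586896896, 0.08077187091112137), 83.59782409667969)
w1 1 crop origin 241 18
w1 -1 crop origin 241 180
w2 [223.17448065 172.38754051] [[25, 26, 95, 114, 4126]]
 frame (219.99996948242188, 169.5) ((0.4838992655277252, 0.22598032653331757), (0.10063048452138901, 0.08019407093524933), 83.61595916748047)
w2 1 crop origin 183 64
w2 -1 crop origin 191 215
(array([0.48428642, 0.22936592, 0.10503305]), [np.float64(0.0005429203949626968), np.float64(0.0005429203949626037)])
```

View pics/b.png

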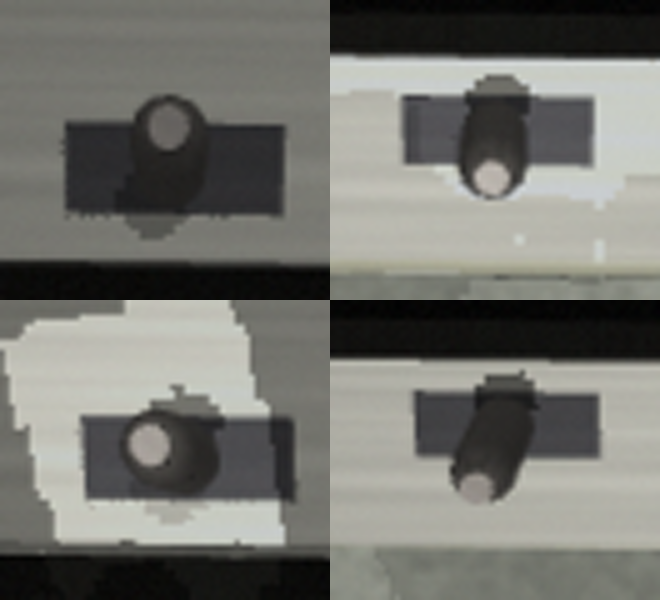

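```bash
python3 - <<'E'
from h import *
import pickle
c1,c2=[pickle.load(open(n+'.pkl','rb')) for n in('w1','w2')]
a=np.radians(-6.4);X=np.array([np.cos(a),np.sin(a)]);Y=np.array([-np.sin(a),np.cos(a)])
o=np.array([.4839,.2259])
for u,v in [((274.6-.4,43.4-.4),(212.6,92.6)),((272.6,215),(219.6,252.2))]:
    p,e=tri([ray(c1,*u),ray(c2,*v)]);print('tri',np.round(p,4),np.round(e,4))
    for c,q in((c1,u),(c2,v)):
        w=onz(c,*q,.12)[:2];print(np.round(w,4),'heater x,y',np.round([(w-o)@X,(w-o)@Y],4))
E
```

```text
tri [0.4906 0.291  0.1204] [0.0001 0.0001]
[0.4905 0.2912] heater x,y [-0.0007  0.0656]
[0.4905 0.291 ] heater x,y [-0.0007  0.0654]
tri [0.4757 0.1599 0.1209] [0.0001 0.0001]
[0.4756 0.1597] heater x,y [-0.0009 -0.0667]
[0.4755 0.1594] heater x,y [-0.0009 -0.0671]
```

Call:
arm_command:
  steps:
    - {"delta_pos": [5, -30, 0], "dr": [0, 0, 0]}
    - {"delta_pos": [5, -40, 0], "dr": [0, 0, 0.9]}
    - {"delta_pos": [5, -45, 0], "dr": [0, 0, 0]}
    - {"delta_pos": [5, -45, 0], "dr": [0, 0, 0]}
    - {"delta_pos": [5, -45, 0], "dr": [0, 0, 0]}
    - {"delta_pos": [5, -45, 0], "dr": [0, 0, 0]}
    - {"delta_pos": [5, -45, 0], "dr": [0, 0, 0]}
    - {"delta_pos": [0, -45, 0], "dr": [0, 0, 0]}
    - {"delta_pos": [0, -45, 0], "dr": [0, 0, 0]}
    - {"delta_pos": [0, -30, 0], "dr": [0, 0, 0]}
    - {"delta_pos": [0, -15, 0], "dr": [0, 0, 0]}
    - {"delta_pos": [0, 0, 0], "dr": [0, 0, 0]}
    - {"delta_pos": [0, 0, 0], "dr": [0, 0, 0]}

```text
time_s: 3.95
position: [0.5673, -0.2295, 0.2535]
tool_rot: [[0.996, -0.084, -0.0], [-0.084, -0.996, 0.001], [-0.0, -0.001, -1.0]]
ft_force: [-0.0, -0.2, -0.4]
grip_width: 0.0859
```

```bash
python3 shot.py w3
```

```text
[ 0.5673 -0.2295  0.2535] [[0.996, -0.084, -0.0], [-0.084, -0.996, 0.001], [-0.0, -0.001, -1.0]] 3.95 [-33.1  28.2  63.8   0.   88.1 -28.3]
```

View pics/w3.png

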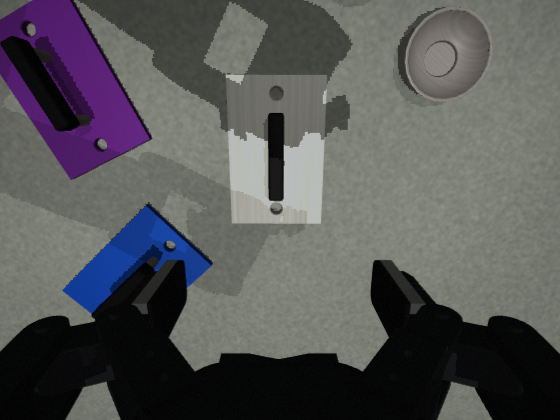

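The cover is centred at (277,150) with holes at (277,93) and (277,208), and the bar spans x 269–284, y 113–200. I'll descend part way, towards the bar, and take a second view.

Call:
arm_command:
  steps:
    - {"delta_pos": [0, 0, -20], "dr": [0, 0, 0]}
    - {"delta_pos": [0, 0, -40], "dr": [0, 0, 0]}
    - {"delta_pos": [0, 0, -25], "dr": [0, 0, 0]}
    - {"delta_pos": [0, 0, 0], "dr": [0, 0, 0]}
    - {"delta_pos": [0, 0, 0], "dr": [0, 0, 0]}

```text
time_s: 4.5
position: [0.5681, -0.2296, 0.1694]
tool_rot: [[0.997, -0.083, 0.001], [-0.083, -0.997, -0.0], [0.001, 0.0, -1.0]]
ft_force: [0.3, -0.2, 0.8]
grip_width: 0.0855
```

```bash
python3 shot.py w4; python3 - <<'E'
from h import *
import pickle
R={}
for n in('w3','w4'):
    im=cv2.imread(f'pics/{n}.png');c=pickle.load(open(n+'.pkl','rb'))
    u,v=map(int,proj(c,(.5674,-.1997,.054))); x0,y0,w,h=u-25,v-75,50,150
    y0=max(y0,0)
    m=(im[y0:y0+h,x0:x0+w].max(2)<48).astype(np.uint8)
    nn,l,st,cc=cv2.connectedComponentsWithStats(m);i=1+np.argmax(st[1:,4])
    cn,_=cv2.findContours((l==i).astype(np.uint8),cv2.RETR_EXTERNAL,cv2.CHAIN_APPROX_NONE);cn=max(cn,key=len)+np.array([x0,y0]).astype(np.int32)
    r=cv2.minAreaRect(cn);W=cv2.minAreaRect(np.array([onz(c,*q,.054)[:2] for q in cn[:,0].astype(float)],np.float32))
    print(n,np.round(r[0],1),r[1],'world@.054',W); R[n]=(c,r[0])
    # holes: find circular contours inside plate
    hs=[]
    for sy in(1,-1):
        a=np.radians(-4.9);p=np.array([.5674,-.1997,.008])+sy*.066*np.array([-np.sin(a),np.cos(a),0])
        u,v=map(int,proj(c,p));k=16
        g=cv2.GaussianBlur(im[v-k:v+k,u-k:u+k],(3,3),0)[:,:,1]
        if n=='w3' and sy>0 or 1:
            t,m=cv2.threshold(g,0,255,cv2.THRESH_BINARY_INV+cv2.THRESH_OTSU)
            cs,_=cv2.findContours(m,cv2.RETR_LIST,cv2.CHAIN_APPROX_NONE)
            for q in cs:
                A=cv2.contourArea(q);(a_,b_),rr=cv2.minEnclosingCircle(q)
                if A>40 and A/(np.pi*rr*rr)>.6: print('  hole',sy,round(u-k+a_,1),round(v-k+b_,1),round(rr,1),np.round(onz(c,u-k+a_,v-k+b_,.008)[:2],4))
print(tri([ray(c,*p) for c,p in R.values()]))
E
```

```text
[ 0.5681 -0.2296  0.1694] [[0.997, -0.083, 0.001], [-0.083, -0.997, -0.0], [0.001, 0.0, -1.0]] 4.5 [-33.1  31.9  71.5   0.   76.6 -28.3]
w3 [275.5 156.5] (87.0, 15.0) world@.054 ((0.5659192800521851, -0.199423685669899), (0.08823282271623611, 0.015165847726166248), 85.42510223388672)
  hole 1 275.8 92.6 7.6 [ 0.5715 -0.1335]
  hole -1 275.5 194.5 8.3 [ 0.5611 -0.2485]
w4 [273.5 168.5] (115.0, 21.0) world@.054 ((0.5661364197731018, -0.19917848706245422), (0.08801831305027008, 0.015807896852493286), 85.32263946533203)
  hole 1 274.3 84.6 9.9 [ 0.5718 -0.1334]
  hole -1 273.5 219.5 10.5 [ 0.5607 -0.2527]
(array([ 0.56558581, -0.20030911,  0.03227639]), [np.float64(3.499236122483718e-05), np.float64(3.4992361224903796e-05)])
```

Call:
arm_command:
  steps:
    - {"delta_pos": [-2, 20, -15], "dr": [0, 0, 0]}
    - {"delta_pos": [0, 10, -30], "dr": [0, 0, 0]}
    - {"delta_pos": [0, 0, -30], "dr": [0, 0, 0]}
    - {"delta_pos": [0, 0, -20], "dr": [0, 0, 0]}
    - {"delta_pos": [0, 0, -15], "dr": [0, 0, 0]}
    - {"delta_pos": [0, 0, -8], "dr": [0, 0, 0]}
    - {"delta_pos": [0, 0, -5], "dr": [0, 0, 0]}
    - {"delta_pos": [0, 0, 0], "dr": [0, 0, 0]}

```text
time_s: 5.35
position: [0.566, -0.2006, 0.0459]
tool_rot: [[0.996, -0.085, 0.001], [-0.085, -0.996, -0.001], [0.001, 0.0, -1.0]]
ft_force: [0.2, 0.1, 0.7]
grip_width: 0.0851
```

Call:
arm_command:
  steps:
    - {"delta_pos": [0, 0, 0], "dr": [0, 0, 0]}
    - {"delta_pos": [0, 0, 0], "dr": [0, 0, 0]}
    - {"delta_pos": [0, 0, 0], "dr": [0, 0, 0]}
    - {"delta_pos": [0, 0, 0], "dr": [0, 0, 0]}
    - {"delta_pos": [0, 0, 0], "dr": [0, 0, 0]}
    - {"delta_pos": [0, 0, 0], "dr": [0, 0, 0]}
    - {"delta_pos": [0, 0, 0], "dr": [0, 0, 0]}
    - {"delta_pos": [0, 0, 0], "dr": [0, 0, 0]}
    - {"delta_pos": [0, 0, 0], "dr": [0, 0, 0]}
    - {"delta_pos": [0, 0, 0], "dr": [0, 0, 0]}
  grip: 0
  squeeze: 80

```text
time_s: 6.35
position: [0.5659, -0.2007, 0.0458]
tool_rot: [[0.996, -0.085, 0.001], [-0.085, -0.996, -0.0], [0.001, 0.0, -1.0]]
ft_force: [1.0, 0.4, 5.4]
grip_width: 0.0153
```

Call:
arm_command:
  steps:
    - {"delta_pos": [0, 0, 5], "dr": [0, 0, 0]}
    - {"delta_pos": [0, 0, 15], "dr": [0, 0, 0]}
    - {"delta_pos": [0, 0, 25], "dr": [0, 0, 0]}
    - {"delta_pos": [0, 0, 35], "dr": [0, 0, 0]}
    - {"delta_pos": [0, 0, 35], "dr": [0, 0, 0]}
    - {"delta_pos": [0, 0, 30], "dr": [0, 0, 0]}
    - {"delta_pos": [0, 0, 20], "dr": [0, 0, 0]}
    - {"delta_pos": [0, 0, 0], "dr": [0, 0, 0]}
    - {"delta_pos": [0, 0, 0], "dr": [0, 0, 0]}
    - {"delta_pos": [0, 0, 0], "dr": [0, 0, 0]}

```text
time_s: 7.35
position: [0.5649, -0.2001, 0.2082]
tool_rot: [[0.996, -0.085, -0.004], [-0.085, -0.996, 0.002], [-0.004, -0.002, -1.0]]
ft_force: [-0.2, -0.2, -5.6]
grip_width: 0.0147
```

Call:
arm_command:
  steps:
    - {"delta_pos": [0, 10, 0], "dr": [0, 0, 0]}
    - {"delta_pos": [-5, 20, 0], "dr": [0, 0, 0]}
    - {"delta_pos": [-5, 30, 0], "dr": [0, 0, -0.2]}
    - {"delta_pos": [-10, 35, 0], "dr": [0, 0, -0.2]}
    - {"delta_pos": [-10, 35, 0], "dr": [0, 0, -0.2]}
    - {"delta_pos": [-10, 35, 0], "dr": [0, 0, -0.2]}
    - {"delta_pos": [-10, 35, 0], "dr": [0, 0, -0.2]}
    - {"delta_pos": [-10, 35, 0], "dr": [0, 0, -0.2]}
    - {"delta_pos": [-5, 35, 0], "dr": [0, 0, -0.2]}
    - {"delta_pos": [-5, 35, 0], "dr": [0, 0, -0.2]}
    - {"delta_pos": [-5, 35, 0], "dr": [0, 0, 0]}
    - {"delta_pos": [-5, 35, 0], "dr": [0, 0, 0]}
    - {"delta_pos": [-2, 25, 0], "dr": [0, 0, 0]}
    - {"delta_pos": [-1, 15, 0], "dr": [0, 0, 0]}
    - {"delta_pos": [0, 10, 0], "dr": [0, 0, 0]}
    - {"delta_pos": [0, 0, 0], "dr": [0, 0, 0]}
    - {"delta_pos": [0, 0, 0], "dr": [0, 0, 0]}
    - {"delta_pos": [0, 0, 0], "dr": [0, 0, 0]}

```text
time_s: 9.15
position: [0.4828, 0.2236, 0.2103]
tool_rot: [[0.994, -0.114, -0.0], [-0.114, -0.994, -0.0], [-0.0, 0.0, -1.0]]
ft_force: [0.2, 1.0, -5.3]
grip_width: 0.0147
```

```bash
python3 - <<'E'
from h import *
s=env.observe();print(np.round(s['position'],4),np.round(s['tool_rot'],4).tolist(),s['ft_force'],s['wrist_torque'],s['grip_width'],s['time_s'])
S=env.get_image('side');W=env.get_image('wrist');np.save('w5.npy',0)
cv2.imwrite('pics/s5.png',S);cv2.imwrite('pics/w5.png',W)
cv2.imwrite('pics/c.png',np.hstack([cv2.resize(S[30:230,130:330],(420,420),interpolation=2),cv2.resize(W,(380,285)).copy() if 0 else cv2.copyMakeBorder(cv2.resize(W,(380,285)),0,135,0,0,0)]))
E
```

```text
[0.4828 0.2236 0.2103] [[0.9935, -0.1138, -0.0002], [-0.1138, -0.9935, -0.0002], [-0.0002, 0.0003, -1.0]] [ 0.15050721  1.01555155 -5.29650341] [-0.01993821 -0.01906553 -0.01265653] 0.014665871494898198 9.15
```

View pics/c.png

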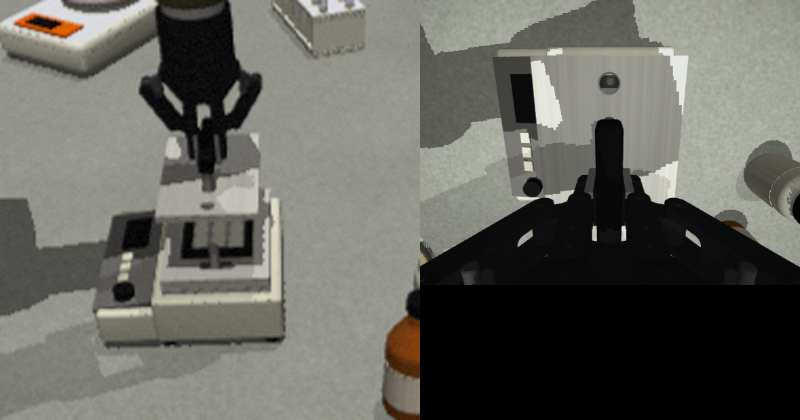

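The cover hangs level in the hand. The near hole is visible in the wrist view at about (278,122). I'll check its position against the pin.

```bash
python3 - <<'E'
from h import *
W=cv2.imread('pics/w5.png');c=env.get_calibration('wrist')
pt=proj(c,(.4905,.2911,.1725));print('want',np.round(pt,1))
g=cv2.GaussianBlur(W[100:145,255:305],(3,3),0)[:,:,1]
t,m=cv2.threshold(g,0,255,cv2.THRESH_BINARY_INV+cv2.THRESH_OTSU)
for q in cv2.findContours(m,cv2.RETR_EXTERNAL,cv2.CHAIN_APPROX_NONE)[0]:
    (a,b),r=cv2.minEnclosingCircle(q)
    if r>5: print(a+255,b+100,r,cv2.contourArea(q),onz(c,a+255,b+100,.1725))
cv2.imwrite('pics/d.png',cv2.resize(W[95:150,250:310],None,fx=8,fy=8,interpolation=2))
E
```

```text
want [280.  121.6]
278.7894744873047 122.01315879821777 16.032705307006836 733.0 [0.4898694  0.29097378 0.1725    ]
```

View pics/d.png

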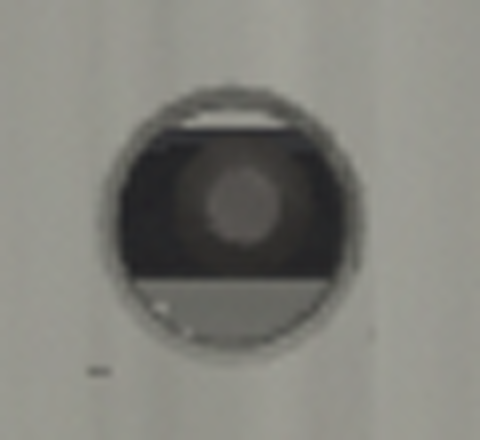

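The pin tip shows almost centred through the hole, about 0.6 mm off in x. I'll correct that and descend slowly.

Call:
arm_command:
  steps:
    - {"delta_pos": [0.5, 0, -5], "dr": [0, 0, 0]}
    - {"delta_pos": [0, 0, -10], "dr": [0, 0, 0]}
    - {"delta_pos": [0, 0, -10], "dr": [0, 0, 0]}
    - {"delta_pos": [0, 0, -10], "dr": [0, 0, 0]}
    - {"delta_pos": [0, 0, -5], "dr": [0, 0, 0]}
    - {"delta_pos": [0, 0, -2], "dr": [0, 0, 0]}
    - {"delta_pos": [0, 0, -1], "dr": [0, 0, 0]}
    - {"delta_pos": [0, 0, -1], "dr": [0, 0, 0]}
    - {"delta_pos": [0, 0, -1], "dr": [0, 0, 0]}
    - {"delta_pos": [0, 0, -1], "dr": [0, 0, 0]}
    - {"delta_pos": [0, 0, 0], "dr": [0, 0, 0]}
    - {"delta_pos": [0, 0, 0], "dr": [0, 0, 0]}

```text
time_s: 10.45
position: [0.4831, 0.2245, 0.1644]
tool_rot: [[0.994, -0.112, 0.0], [-0.112, -0.994, 0.0], [0.0, -0.0, -1.0]]
ft_force: [0.1, 0.4, -5.5]
grip_width: 0.015
```

Call:
arm_command:
  steps:
    - {"delta_pos": [0, 0, -1], "dr": [0, 0, 0]}
    - {"delta_pos": [0, 0, -1], "dr": [0, 0, 0]}
    - {"delta_pos": [0, 0, -1], "dr": [0, 0, 0]}
    - {"delta_pos": [0, 0, 0], "dr": [0, 0, 0]}

```text
time_s: 10.85
position: [0.483, 0.2245, 0.1612]
tool_rot: [[0.994, -0.113, -0.0], [-0.113, -0.994, -0.0], [-0.0, 0.0, -1.0]]
ft_force: [-0.1, -0.3, -5.6]
grip_width: 0.0152
```

Call:
arm_command:
  steps:
    - {"delta_pos": [0, 0, -1], "dr": [0, 0, 0]}
    - {"delta_pos": [0, 0, -1], "dr": [0, 0, 0]}
    - {"delta_pos": [0, 0, -1], "dr": [0, 0, 0]}
    - {"delta_pos": [0, 0, -1], "dr": [0, 0, 0]}
    - {"delta_pos": [0, 0, 0], "dr": [0, 0, 0]}

```text
time_s: 11.35
position: [0.483, 0.2245, 0.1571]
tool_rot: [[0.994, -0.112, -0.0], [-0.112, -0.994, -0.0], [-0.0, 0.0, -1.0]]
ft_force: [-0.4, -0.1, -5.2]
grip_width: 0.0149
```

Call:
arm_command:
  steps:
    - {"delta_pos": [0, 0, -1], "dr": [0, 0, 0]}
    - {"delta_pos": [0, 0, -1], "dr": [0, 0, 0]}
    - {"delta_pos": [0, 0, -1], "dr": [0, 0, 0]}
    - {"delta_pos": [0, 0, -1], "dr": [0, 0, 0]}
    - {"delta_pos": [0, 0, 0], "dr": [0, 0, 0]}

```text
time_s: 11.85
position: [0.483, 0.2245, 0.1532]
tool_rot: [[0.994, -0.113, -0.0], [-0.113, -0.994, -0.0], [-0.0, 0.0, -1.0]]
ft_force: [0.7, -0.4, -4.7]
grip_width: 0.0148
```

Both pins are in their holes with no side force. Next I'll go down to the frame, expecting contact at TCP z of about 0.144.

Call:
arm_command:
  steps:
    - {"delta_pos": [0, 0, -1], "dr": [0, 0, 0]}
    - {"delta_pos": [0, 0, -1], "dr": [0, 0, 0]}
    - {"delta_pos": [0, 0, -1], "dr": [0, 0, 0]}
    - {"delta_pos": [0, 0, -1], "dr": [0, 0, 0]}
    - {"delta_pos": [0, 0, -1], "dr": [0, 0, 0]}
    - {"delta_pos": [0, 0, -1], "dr": [0, 0, 0]}
    - {"delta_pos": [0, 0, -1], "dr": [0, 0, 0]}
    - {"delta_pos": [0, 0, 0], "dr": [0, 0, 0]}

```text
time_s: 12.65
position: [0.483, 0.2245, 0.1462]
tool_rot: [[0.994, -0.112, -0.0], [-0.112, -0.994, -0.0], [-0.0, 0.0, -1.0]]
ft_force: [0.2, -0.4, -5.2]
grip_width: 0.0147
```

Call:
arm_command:
  steps:
    - {"delta_pos": [0, 0, -1], "dr": [0, 0, 0]}
    - {"delta_pos": [0, 0, -1], "dr": [0, 0, 0]}
    - {"delta_pos": [0, 0, -1], "dr": [0, 0, 0]}
    - {"delta_pos": [0, 0, 0], "dr": [0, 0, 0]}

```text
time_s: 13.05
position: [0.4831, 0.2245, 0.1438]
tool_rot: [[0.994, -0.112, 0.001], [-0.112, -0.994, 0.0], [0.001, -0.0, -1.0]]
ft_force: [-2.3, -0.7, 0.9]
grip_width: 0.0147
```

Call:
arm_command:
  steps:
    - {"delta_pos": [0, 0, -1], "dr": [0, 0, 0]}
    - {"delta_pos": [0, 0, -1], "dr": [0, 0, 0]}
    - {"delta_pos": [0, 0, 0], "dr": [0, 0, 0]}

```text
time_s: 13.35
position: [0.4832, 0.2245, 0.1423]
tool_rot: [[0.994, -0.112, 0.001], [-0.112, -0.994, 0.0], [0.001, -0.0, -1.0]]
ft_force: [-3.1, -2.0, 5.8]
grip_width: 0.0149
```

Call:
arm_command:
  steps:
    - {"delta_pos": [0, 0, -0.5], "dr": [0, 0, 0]}
    - {"delta_pos": [0, 0, -0.5], "dr": [0, 0, 0]}
    - {"delta_pos": [0, 0, -0.5], "dr": [0, 0, 0]}
    - {"delta_pos": [0, 0, -0.5], "dr": [0, 0, 0]}
    - {"delta_pos": [0, 0, -0.5], "dr": [0, 0, 0]}
    - {"delta_pos": [0, 0, -0.5], "dr": [0, 0, 0]}

```text
time_s: 13.95
position: [0.4832, 0.2245, 0.1395]
tool_rot: [[0.994, -0.112, 0.001], [-0.112, -0.994, 0.0], [0.001, -0.0, -1.0]]
ft_force: [-4.4, -1.6, 8.0]
grip_width: 0.0151
```

Call:
arm_command:
  steps:
    - {"delta_pos": [0, 0, -0.5], "dr": [0, 0, 0]}
    - {"delta_pos": [0, 0, -0.5], "dr": [0, 0, 0]}
    - {"delta_pos": [0, 0, -0.5], "dr": [0, 0, 0]}

```text
time_s: 14.25
position: [0.4832, 0.2245, 0.138]
tool_rot: [[0.994, -0.112, 0.001], [-0.112, -0.994, 0.0], [0.001, -0.0, -1.0]]
ft_force: [-3.4, -1.3, 8.6]
grip_width: 0.0146
```

Call:
arm_command:
  steps:
    - {"delta_pos": [0, 0, -0.5], "dr": [0, 0, 0]}
    - {"delta_pos": [0, 0, -0.5], "dr": [0, 0, 0]}

```text
time_s: 14.45
position: [0.4832, 0.2245, 0.137]
tool_rot: [[0.994, -0.112, 0.001], [-0.112, -0.994, 0.0], [0.001, -0.0, -1.0]]
ft_force: [-4.1, -0.6, 7.8]
grip_width: 0.0147
```

Call:
arm_command:
  steps:
    - {"delta_pos": [0, 0, -0.5], "dr": [0, 0, 0]}
    - {"delta_pos": [0, 0, -0.5], "dr": [0, 0, 0]}

```text
time_s: 14.65
position: [0.4832, 0.2245, 0.136]
tool_rot: [[0.994, -0.112, 0.001], [-0.112, -0.994, 0.0], [0.001, -0.0, -1.0]]
ft_force: [-4.4, -0.8, 9.0]
grip_width: 0.0148
```

Call:
arm_command:
  steps:
    - {"delta_pos": [0, 0, -0.5], "dr": [0, 0, 0]}
    - {"delta_pos": [0, 0, -0.5], "dr": [0, 0, 0]}

```text
time_s: 14.85
position: [0.4832, 0.2245, 0.1358]
tool_rot: [[0.994, -0.112, 0.002], [-0.112, -0.994, 0.0], [0.002, -0.0, -1.0]]
ft_force: [-7.8, -2.5, 19.3]
grip_width: 0.0152
```

Call:
arm_command:
  steps:
    - {"delta_pos": [0, 0, -0.5], "dr": [0, 0, 0]}
    - {"delta_pos": [0, 0, 0], "dr": [0, 0, 0]}

```text
time_s: 15.05
position: [0.4832, 0.2245, 0.1357]
tool_rot: [[0.994, -0.112, 0.002], [-0.112, -0.994, 0.0], [0.002, -0.001, -1.0]]
ft_force: [-7.2, -3.0, 20.1]
grip_width: 0.0148
```

Firm stop at TCP z 0.1357, exactly the expected home height. One slightly firmer press to flatten it, then relax and release.

Call:
arm_command:
  steps:
    - {"delta_pos": [0, 0, -0.4], "dr": [0, 0, 0]}
    - {"delta_pos": [0, 0, 0], "dr": [0, 0, 0]}
    - {"delta_pos": [0, 0, 0], "dr": [0, 0, 0]}

```text
time_s: 15.35
position: [0.4832, 0.2245, 0.1357]
tool_rot: [[0.994, -0.112, 0.003], [-0.112, -0.994, 0.0], [0.003, -0.001, -1.0]]
ft_force: [-9.4, -2.4, 23.5]
grip_width: 0.0151
```

Call:
arm_command:
  steps:
    - {"delta_pos": [0, 0, 0.5], "dr": [0, 0, 0]}
    - {"delta_pos": [0, 0, 0.5], "dr": [0, 0, 0]}
    - {"delta_pos": [0, 0, 0], "dr": [0, 0, 0]}

```text
time_s: 15.65
position: [0.4832, 0.2245, 0.1358]
tool_rot: [[0.994, -0.112, 0.002], [-0.112, -0.994, 0.0], [0.002, -0.0, -1.0]]
ft_force: [-6.1, -2.0, 14.7]
grip_width: 0.0149
```

Call:
arm_command:
  steps:
    - {"delta_pos": [0, 0, 0], "dr": [0, 0, 0]}
    - {"delta_pos": [0, 0, 0], "dr": [0, 0, 0]}
    - {"delta_pos": [0, 0, 0], "dr": [0, 0, 0]}
    - {"delta_pos": [0, 0, 0], "dr": [0, 0, 0]}
    - {"delta_pos": [0, 0, 0], "dr": [0, 0, 0]}
    - {"delta_pos": [0, 0, 0], "dr": [0, 0, 0]}
    - {"delta_pos": [0, 0, 0], "dr": [0, 0, 0]}
    - {"delta_pos": [0, 0, 0], "dr": [0, 0, 0]}
  grip: 0.8

```text
time_s: 16.45
position: [0.4831, 0.2245, 0.1339]
tool_rot: [[0.994, -0.113, -0.0], [-0.113, -0.994, 0.0], [-0.0, -0.0, -1.0]]
ft_force: [0.4, 0.6, 0.5]
grip_width: 0.0679
```

Call:
arm_command:
  steps:
    - {"delta_pos": [0, 0, 3], "dr": [0, 0, 0]}
    - {"delta_pos": [0, 0, 10], "dr": [0, 0, 0]}
    - {"delta_pos": [0, 0, 20], "dr": [0, 0, 0]}
    - {"delta_pos": [0, 0, 30], "dr": [0, 0, 0]}
    - {"delta_pos": [0, -20, 30], "dr": [0, 0, 0]}
    - {"delta_pos": [0, -30, 20], "dr": [0, 0, 0]}
    - {"delta_pos": [0, -30, 0], "dr": [0, 0, 0]}
    - {"delta_pos": [0, -20, 0], "dr": [0, 0, 0]}
    - {"delta_pos": [0, 0, 0], "dr": [0, 0, 0]}
    - {"delta_pos": [0, 0, 0], "dr": [0, 0, 0]}

```text
time_s: 17.45
position: [0.4831, 0.1246, 0.2475]
tool_rot: [[0.994, -0.113, 0.001], [-0.113, -0.994, 0.0], [0.001, -0.0, -1.0]]
ft_force: [-0.7, 0.7, 0.5]
grip_width: 0.0685
```

```bash
python3 shot.py w6; python3 - <<'E'
from h import *
W=cv2.imread('pics/w6.png');S=env.get_image('side')
cv2.imwrite('pics/e.png',np.hstack([cv2.resize(S[90:210,150:290],(490,420),interpolation=2),cv2.resize(W[0:240,100:400],(310,248))if 0 else cv2.copyMakeBorder(cv2.resize(W[0:300,90:390],(310,310)),0,110,0,0,0)]))
E
```

```text
[0.4831 0.1246 0.2475] [[0.994, -0.113, 0.001], [-0.113, -0.994, 0.0], [0.001, -0.0, -1.0]] 17.45 [ 0.8 16.9 82.8  0.  80.2  7.3]
```

View pics/e.png

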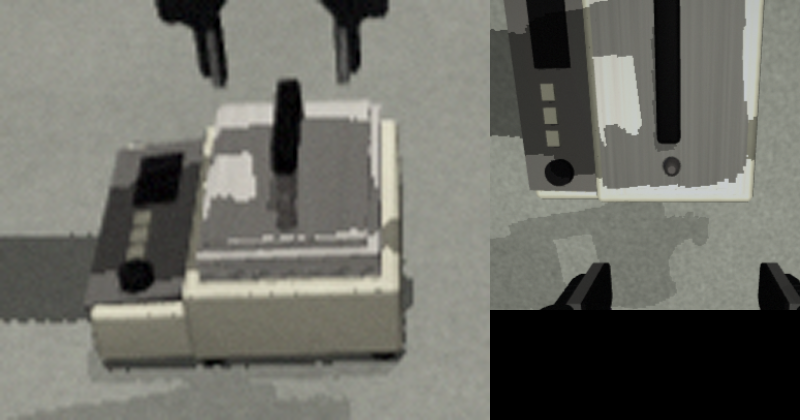

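The cover sits flat on the rim with a pin through the visible hole and no gap in the side view. The gripper is clear.

```bash
python3 -c "
from rig import env
print(env.close_job(), env.observe()['time_s'])"
```

```text
the job is handed in; nothing more can be done
the job is handed in; nothing more can be done
```

The aluminium cover is on the heater with both pins through its holes, pressed fully home on the rim and released. I handed the job in at about 17.5 s of the 72 s allowed.

- **Finding the pins:** two wrist views put the pins about 1 mm from the slot middles. A look through the near hole before lowering showed 0.6 mm of offset in x, which I corrected.
- **Lowering:** the pins went in with no measurable side force. The cover met the sealing frame at tool height 0.144 m.
- **Pressing home:** the frame gave way under a gentle push and stopped firmly at 0.1357 m. That is the full 8 mm of travel and the home height expected from the grasp. I pressed with at most 24 N at the wrist, with a side force of up to 9 N and a tool tilt of about 0.2° that vanished on release.
- **Last checks:** after release the force read near zero. The pictures show the cover flat with no visible gap and a pin in the visible hole. I saw no contact with the bottle, jar or dish, but did not re-measure them at the end.
- **Weaker checks:** the height of the handle from two views came out 5 to 11 mm below the 43 mm given. The two wrist views were almost in line, so I went by its size at the stated height instead, and the grasp held. Triangulating the frame's top gave 105 mm, against the 98 mm given; its size and the contact height both agreed with 98 mm.

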